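# Set the overhang of a bending-test strip

### The job

Push the aluminium strip along the platform of the bending jig, straight out over its edge, until it overhangs by 40 mm: lying square to the edge, its end between and level with the two upright gauge pins. Then push the keeper arm round by its knob until it stops, lying across the strip. Do it all by pushing, never lift the strip, leave the other things alone, and finish clear of everything.

Things in the scene. Friction and masses are not known exactly. Their poses are not given: they have to be found in the camera images.
- jig: Fixed dark steel platform 200 (x) by 180 (y) mm, flat top 40 mm above the table. Origin: centre of underside; x points to the edge to overhang, roughly away from the robot; z up. Past the edge a low foot (10 mm high) carries two steel gauge pins, 8 mm thick, tops 62 mm above the table, at x = 140 (40 mm past the edge), y = -39 and +39 mm. Keeper pivot at x = 75, y = 65 mm.
- edge (a point): Middle of the platform's overhang edge, at the height of its top (jig x = +100, y = 0, z = 40 mm); axes as the jig's.
- strip: Loose flat aluminium strip, 110 mm long (its x), 40 mm wide (its y), 6 mm thick, about 75 g, lying flat on the platform, roughly along the jig's x. Origin at the centre of its underside.
- strip_end (a point): Middle of the strip's leading end (+55 mm along its x), at its underside; the trailing end is 110 mm behind it. Axes as the strip's.
- keeper (a joint): Keeper arm angle, rad, counter-clockwise from above. 0: the arm points from its pivot along jig -x, beside the strip (starts -0.3 to 0.1). At its stop, 1.571, it points along jig -y, across the strip; over 1.45 is needed. Stays where left; 1 N at the knob turns it. Bar 16 mm wide, reaching 95 mm, underside 9.5 and top 15.5 mm above the platform: clears the strip by 3.5 mm.
- keeper_knob (a point): Middle of the keeper's upright black knob, 16 mm diameter, 65 mm from the pivot, standing from 15.5 to 45.5 mm above the platform; this point is 30.5 mm above the platform. Turns with the arm.
- hex_key: Bystander: L-shaped hex key, 90 mm long, 6 mm thick, on the platform's right side. Origin mid-length, underside.
- roller: Bystander: steel roller standing on end on the platform's right side, 22 mm diameter, 36 mm high. Origin under its centre.
- weight: Bystander: steel test weight on the table, 48 mm diameter, 70 mm high. Origin under its centre.
- collar: Bystander: steel ring on the table, 56 mm diameter, 30 mm high. Origin under its centre.
- driver: Bystander: screwdriver lying on the table. Origin near its middle.
- caliper: Bystander: caliper lying on the table, 190 mm long. Origin near its middle.
Not all that is in view belongs to the job. Leave any pink or red look-alike of the strip alone.

How it is judged:
By the outcome, as a careful person would: the job done as asked, in the order asked, and still so for the second after the job is handed in, with the robot touching nothing.
It also fails if it takes over 58 s, if anything falls off the work surface, if the arm or the gripper's body presses on something with over 40 N, if the wrist force passes 120 N, or if a joint passes its speed limit or range.

### The arm

A 6-joint arm with a two-finger parallel gripper is mounted at the origin on the work surface. World frame = base frame: x ahead of the robot, y to its left, z up, the work surface at z = 0. Lengths are in m, angles in degrees, forces in N, time in s.
With the tool pointing down it reaches from about 0.35 to 0.875 m from the base axis. Payload 4.2 kg.
Tool frame: the origin (TCP) lies on the centre line of the jaws, within the pads' length; the fingertips stand 19 mm ahead of it and the grasp point (between the pads) is the TCP; x points along the fingers, y is the direction in which the jaws open and shut, and the axes are right-handed (so a half turn about x gives the same grasp; the last joint's range is limited). The gripper opens to 87 mm and grips with 3 to 60 N. Pads are 19 mm wide; open, the fingers measure 117 mm over their backs; the gripper's body (75 mm by 190 mm) begins 51 mm behind the grasp point.
Start: joints at [14.817, 22.042, 0.453, 0, -68.411, -14.817], TCP at [0.625, 0, 0.242] pointing down, gripper open.
Joint ranges: [-179.83, 179.83], [-69.29, 118.12], [-61.27, 80.66], [-181.25, 117.63], [-171.15, -9.14], [-177.46, 177.46]. Speed limits (degrees/s): [159.86, 159.86, 180, 180, 180, 180].

### API

Orientations are given as a 3x3 rotation matrix whose columns are the frame's x, y, z axes.
In Python, from station import r, viewer, job, spotter gives the robot as it stands.
- The arm moves only by the tool play_rows, never from a script. Its argument "commands" is a list of rows, each an object of numbers: "fingers": the gripper command: -1 is fully open, 1 is shut, values between are in proportion; "tx", "ty", "tz": the shift along the tool's x, y, z normalised to -1 to 1, where 1 is 750 mm; "ax", "ay", "az": the turn, a rotation vector about the tool's x, y, z normalised to -1 to 1, where 1 is pi rad. In form: [{"fingers": .., "tx": .., "ty": .., "tz": .., "ax": .., "ay": .., "az": ..}, ...]. A call has 1 to 5 rows; each row is the pose to reach, as a shift and turn from the pose commanded when the call began, along the tool's axes at that moment, turning the shorter way round; what a row does not reach only later rows make up. A row lasts 1/12 s, in which the tool goes at most 41.7 mm and 7.16 degrees, less where a joint would pass 70% of its speed; a pose out of reach is approached as far as the arm can. A call with a number of a shift or a turn outside -1 to 1 is refused whole. A call with a gripper value outside its range is refused whole. The fingers move at their own pace and stop on an object; the grip force is fixed at half the most. Time passes only in rows, so rows that repeat a pose let the fingers close. It gives the time, the measured TCP pose, the force and the opening at its end, in the units of the state.
- r.sense(): the state, without advancing time (a new reading comes with each control period).
- viewer.capture(name): name is "scene" or "side" or "wrist"; returns a dict with "image" (480x640x3 uint8, red, green, blue), "fx", "fy", "cx", "cy" (pixels), "R" (3x3) and "t" (3): a world point X has camera coordinates R X + t; the wrist camera has in their place "mount" (4x4, takes a point from camera to tool coordinates, whose origin is the TCP and whose axes are the tool frame's). Camera axes: x right, y down, z forward; pixel columns grow to the right and rows downward; lengths in m; the calibration is good to about 2 mm. A picture is of the moment at which its call begins: read the wrist's pose just before it. There is no depth.
- job.finish_job(): hands the job in, once; it reports no verdict.
Trained networks look in a picture, given as the dict that the camera call returned (one of the last four; its "shot" number tells which), for a name from the list of things; names that differ only in an ending like _2 or _b are one class to them, and where a whole thing is asked for, a point or a joint stands for the part that bears it (a point fixed in the world has none). Each returns a list of dicts, best first, with "score" (0 to 1); they miss things now and then, are a little off and sometimes report something else, mostly with a low value. They report only what shows in the picture. A call takes as long as a camera call. They do not tell look-alikes from the thing itself.
- spotter.find_in(name, picture): "uv" ([column, row] in pixels, amid what is visible of it).
- spotter.silhouettes(name, picture): "region" (480x640 bool, what is visible of it) and "uv" ([column, row] in pixels, amid what is visible of it).
The state is a dict: "time_s": time; "joints": joint angles; "joint_velocities": joint speeds; "effort": joint torques, N m; "tcp_pos": TCP position; "ee_rot": TCP orientation; "wrist_force": force on the tool from outside, world axes, zero at the start; "moment": the same for the moment, N m; "gripper_width": opening from 0.0 (shut) to 1.0 (fully open).
Only numpy, scipy, OpenCV 4.12 (cv2) and the standard library are available. Lean on these libraries where they do the work, as an engineer would, in place of code of your own. Each camera call takes 0.05 s, during which the arm holds its last target. There are 200 camera calls.

## Working session

There is one attempt and no reset: what is moved stays moved. The work goes in short steps, Python scripts to look and compute and a tool call to move; the robot and the scene stay as the last step left them, time stands still between calls to the robot, and variables do not carry over. Pictures are saved under pics/ and viewed, about 8 in all and at most 12, crops included, and the job is handed in when it is done.

Besides the shell and the picture viewer there is one more tool, called after ">>>" in YAML: its name, and indented under it one key for each argument. play_rows: Moves the arm, as the interface text tells. Its arguments: {"type":"object","properties":{"commands":{"type":"array"}},"required":["commands"]}

```bash
mkdir -p pics; ls; python3 - <<'E'
from station import r, viewer, job, spotter
import cv2,numpy as np
s=r.sense();print(s['time_s'],s['tcp_pos'],s['ee_rot'],s['gripper_width'])
for n in ('scene','side','wrist'):
    p=viewer.capture(n);cv2.imwrite(f'pics/{n}0.png',p['image'][:,:,::-1])
    print(n,{k:(np.round(v,4).tolist() if not isinstance(v,int) else v) for k,v in p.items() if k!='image'})
    for k in ('strip','keeper_knob','jig','roller','hex_key'):
        print(k,[(np.round(d['uv'],1).tolist(),round(d['score'],2)) for d in spotter.find_in(k,p)][:3])
E
```

```text
pics
0.0 [6.24432596e-01 3.40141270e-07 2.40464678e-01] [[-2.18390638e-03 -9.99997595e-01  1.99446001e-04]
 [-9.11397797e-05  1.99645517e-04  9.99999976e-01]
 [-9.99997611e-01  2.18388815e-03 -9.15755677e-05]] 1.0011692424382534
scene {'fx': 454.2216, 'fy': 454.2216, 'cx': 315.7304, 'cy': 246.2204, 'R': [[0.7921, 0.6103, 0.0137], [0.3541, -0.4411, -0.8246], [-0.4972, 0.658, -0.5655]], 't': [-0.4431, -0.109, 1.2131], 'shot': 1}
strip [([445.7, 291.4], 0.95), ([235.9, 338.9], 0.91), ([331.5, 264.4], 0.88)]
keeper_knob [([354.7, 250.6], 0.84)]
jig [([333.4, 278.1], 0.84), ([354.5, 249.2], 0.48)]
roller [([312.7, 273.8], 0.57)]
hex_key []
side {'fx': 482.4701, 'fy': 482.4701, 'cx': 321.5708, 'cy': 241.1853, 'R': [[0.9407, -0.3387, 0.0172], [-0.2589, -0.75, -0.6086], [0.219, 0.5681, -0.7933]], 't': [-0.5187, 0.1775, 0.8862], 'shot': 2}
strip [([319.2, 228.0], 0.93), ([251.9, 354.5], 0.63), ([385.4, 185.5], 0.57)]
keeper_knob [([319.2, 204.0], 0.6)]
jig [([310.7, 238.1], 0.78), ([320.3, 228.8], 0.28)]
roller [([334.1, 250.7], 0.44), ([317.2, 202.1], 0.24)]
hex_key [([284.3, 253.8], 0.52), ([214.3, 164.8], 0.24)]
wrist {'fx': 344.3965, 'fy': 344.3965, 'cx': 319.333, 'cy': 242.2221, 'mount': [[-0.0009, -0.2685, 0.9633, -0.1424], [1.0, -0.0002, 0.0009, -0.0002], [-0.0001, 0.9633, 0.2685, -0.0733], [0.0, 0.0, 0.0, 1.0]], 'shot': 3}
strip [([229.9, 354.3], 0.85), ([591.6, 57.3], 0.85), ([372.1, 267.8], 0.81)]
keeper_knob [([320.5, 311.3], 0.54)]
jig [([366.5, 238.4], 0.97)]
roller [([379.8, 203.3], 0.64)]
hex_key []
```

View pics/side0.png

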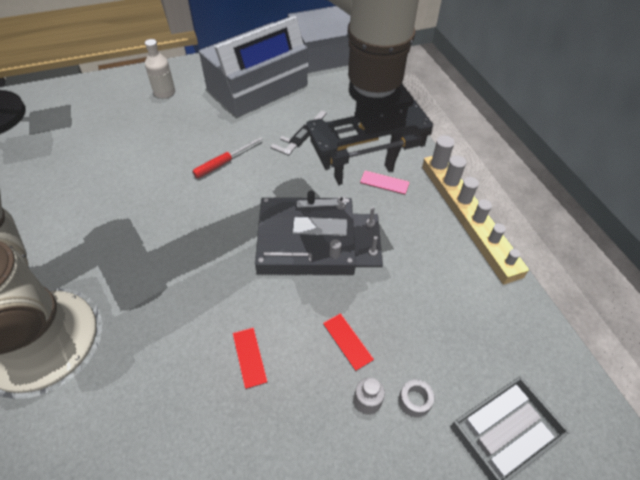

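View pics/wrist0.png

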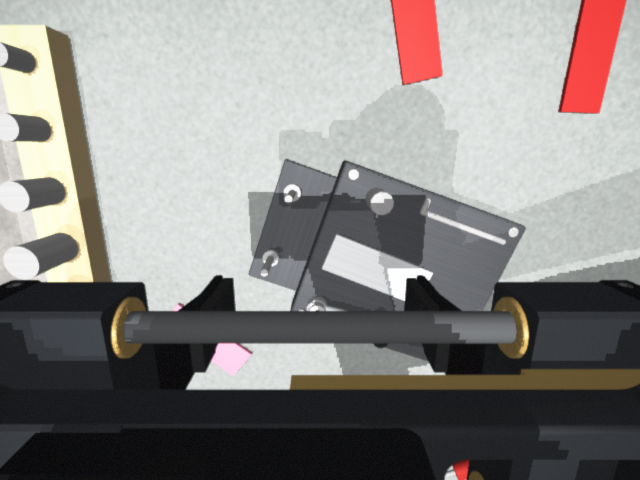

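View pics/scene0.png

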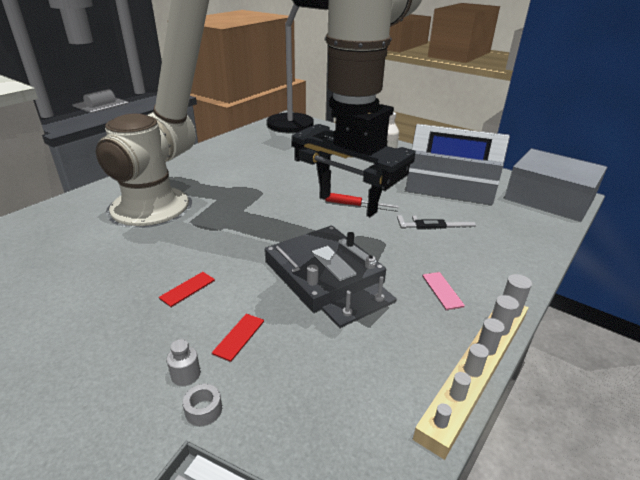

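The scene has the dark jig near the image centre. In the wrist view its top corners are at about (346,161) and (524,228), the pin tops at about (292,190) and (270,259), and the white strip at about (335,235) to (432,285). The keeper is mostly hidden by the gripper. The red and pink strips on the table are look-alikes.

```bash
cat > h.py <<'E'
from station import r, viewer, job, spotter
import cv2,numpy as np
def cap(n):
    s=r.sense(); p=viewer.capture(n)
    if n=='wrist':
        T=np.eye(4);T[:3,:3]=s['ee_rot'];T[:3,3]=s['tcp_pos']
        W=T@np.array(p['mount']); p['R']=W[:3,:3].T; p['t']=-W[:3,:3].T@W[:3,3]
    p['s']=s
    return p
def back(p,uv,z):
    R=np.array(p['R']);t=np.array(p['t']);c=-R.T@t
    d=R.T@np.array([(uv[0]-p['cx'])/p['fx'],(uv[1]-p['cy'])/p['fy'],1])
    return c+d*(z-c[2])/d[2]
def proj(p,X):
    q=np.array(p['R'])@X+np.array(p['t']);return np.array([p['fx']*q[0]/q[2]+p['cx'],p['fy']*q[1]/q[2]+p['cy']])
E
python3 - <<'E'
from h import *
p=cap('wrist');q=cap('side');np.set_printoptions(precision=4,suppress=True)
for n,uv,z in [('cornerFR',(346,161),.04),('cornerBR',(524,228),.04),('pinR',(293,188),.062),('pinL',(272,256),.062),('s1',(335,236),.046),('s2',(322,266),.046),('s3',(432,275),.046)]:
    print(n,back(p,uv,z))
for n,uv,z in [('cFL',(351,199),.04),('cBL',(263,198),.04),('cBR',(257,264),.04),('cFR',(354,264),.04),('knobtop',(310,194),.0855),('sF1',(346,219),.046),('sF2',(347,233),.046),('sB',(294,232),.046),('sBL',(296,218),.046),('roller',(336,243),.076)]:
    print(n,back(q,uv,z))
E
```

```text
cornerFR [ 0.5989 -0.0594  0.04  ]
cornerBR [0.4149 0.0075 0.04  ]
pinR [ 0.6493 -0.0358  0.062 ]
pinL [0.6713 0.0305 0.062 ]
s1 [0.6089 0.0144 0.046 ]
s2 [0.622  0.0466 0.046 ]
s3 [0.5069 0.0566 0.046 ]
cFL [0.6554 0.101  0.04  ]
cBL [0.4746 0.166  0.04  ]
cBR [0.4164 0.0008 0.04  ]
cFR [ 0.5964 -0.0616  0.04  ]
knobtop [0.5617 0.1038 0.0855]
sF1 [0.6219 0.0467 0.046 ]
sF2 [0.61   0.0111 0.046 ]
sB [0.5081 0.049  0.046 ]
sBL [0.5236 0.0834 0.046 ]
roller [ 0.5702 -0.0266  0.076 ]
```

>>> play_rows:
  commands:
    - {"fingers":1,"tx":0.06,"ty":0.095,"tz":0.052,"ax":-0.195,"ay":0,"az":0}
    - {"fingers":1,"tx":0.06,"ty":0.095,"tz":0.052,"ax":-0.195,"ay":0,"az":0}
    - {"fingers":1,"tx":0.06,"ty":0.095,"tz":0.052,"ax":-0.195,"ay":0,"az":0}
    - {"fingers":1,"tx":0.06,"ty":0.095,"tz":0.052,"ax":-0.195,"ay":0,"az":0}
    - {"fingers":1,"tx":0.06,"ty":0.095,"tz":0.052,"ax":-0.195,"ay":0,"az":0}

```text
time_s: 1.42
tcp_pos: [0.5528, 0.0394, 0.1964]
ee_rot: [[-0.001, -0.814, -0.581], [-0.0, -0.581, 0.814], [-1.0, 0.001, 0.0]]
wrist_force: [0.6, -0.2, 0.9]
gripper_width: 0.706
```

>>> play_rows:
  commands:
    - {"fingers":1,"tx":0,"ty":0,"tz":0,"ax":-0.195,"ay":0,"az":0}
    - {"fingers":1,"tx":0,"ty":0,"tz":0,"ax":-0.195,"ay":0,"az":0}
    - {"fingers":1,"tx":0,"ty":0,"tz":0,"ax":-0.195,"ay":0,"az":0}
    - {"fingers":1,"tx":0,"ty":0,"tz":0,"ax":-0.195,"ay":0,"az":0}
    - {"fingers":1,"tx":0,"ty":0,"tz":0,"ax":-0.195,"ay":0,"az":0}

```text
time_s: 1.83
tcp_pos: [0.5538, 0.039, 0.1967]
ee_rot: [[0.0, -0.333, -0.943], [0.0, -0.943, 0.333], [-1.0, -0.0, -0.0]]
wrist_force: [-0.2, 0.1, 0.8]
gripper_width: 0.321
```

>>> play_rows:
  commands:
    - {"fingers":1,"tx":0.06,"ty":-0.016,"tz":0.108,"ax":0,"ay":0,"az":0}
    - {"fingers":1,"tx":0.06,"ty":-0.016,"tz":0.108,"ax":0,"ay":0,"az":0}
    - {"fingers":1,"tx":0.06,"ty":-0.016,"tz":0.108,"ax":0,"ay":0,"az":0}
    - {"fingers":1,"tx":0.06,"ty":-0.016,"tz":0.108,"ax":0,"ay":0,"az":0}
    - {"fingers":1,"tx":0.06,"ty":-0.016,"tz":0.108,"ax":0,"ay":0,"az":0}

```text
time_s: 2.25
tcp_pos: [0.4821, 0.0782, 0.1521]
ee_rot: [[0.001, -0.337, -0.941], [-0.0, -0.941, 0.337], [-1.0, -0.0, -0.001]]
wrist_force: [-0.3, -0.4, 0.5]
gripper_width: 0.018
```

```bash
python3 - <<'E'
from h import *
p=cap('wrist');cv2.imwrite('pics/wrist1.png',p['image'][:,:,::-1])
import pickle;pickle.dump({k:p[k] for k in p},open('w1.pkl','wb'))
print(p['s']['tcp_pos'],p['s']['gripper_width'],p['s']['time_s'])
E
```

```text
[0.48208982 0.07818124 0.1521061 ] 0.018184574409630606 2.25
```

View pics/wrist1.png

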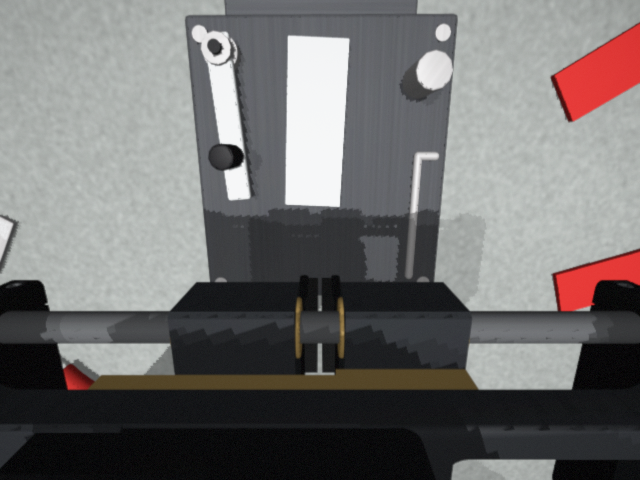

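The wrist view shows the strip with corners (288,36), (349,38), (340,206) and (286,205). The overhang edge runs from (186,15) to (457,15). The knob top is at (221,157), and the closed fingers are behind the strip at column 320.

```bash
cat > m.py <<'E'
from h import *
import pickle
p=pickle.load(open('w1.pkl','rb'));np.set_printoptions(precision=4,suppress=True)
# subpixel strip via bright mask
g=cv2.cvtColor(p['image'],cv2.COLOR_RGB2GRAY);m=(g>200).astype('u1')
n,l,st,c=cv2.connectedComponentsWithStats(m);k=l[120,318]
cn=max(cv2.findContours((l==k).astype('u1'),0,1)[0],key=cv2.contourArea)
q=cv2.approxPolyDP(cn,6,True)[:,0];print(q.tolist())
S=np.array([back(p,u,.046)[:2] for u in q]);print(S)
A,B=back(p,(186,15),.04)[:2],back(p,(457,15),.04)[:2]
print('edge',A,B,np.linalg.norm(A-B),'yaw',np.degrees(np.arctan2(*(A-B)[::-1]))-90)
for u in [(209,283),(437,283)]: print(back(p,u,.04))
e=(A+B)/2;y=(A-B)/np.linalg.norm(A-B);x=np.array([y[1],-y[0]])
J=lambda P:np.array([(P-e)@x+.1,(P-e)@y])*1000
print('centre',e-.1*x);print('strip jig',np.array([J(s) for s in S]));print('knob',J(back(p,(221,157),.0855)[:2]),'tcp',J(p['s']['tcp_pos'][:2]),'pivot',J(back(p,(216,47),.058)[:2]))
rr=cv2.minAreaRect((S*1000).astype('f4'));print(rr)
E
python3 m.py
```

```text
[[288, 36], [285, 202], [338, 206], [348, 39]]
[[0.6223 0.0495]
 [0.5229 0.0901]
 [0.5072 0.0549]
 [0.6076 0.0137]]
edge [0.6577 0.1074] [ 0.5983 -0.0581] 0.17577712561406392 yaw -19.72490671923147
[0.4823 0.1712 0.04  ]
[0.4215 0.0009 0.04  ]
centre [0.5339 0.0584]
strip jig [[ 86.2195  21.4703]
 [-21.0083  26.1932]
 [-23.9028 -12.3131]
 [ 84.5038 -17.1211]]
knob [11.7821 59.2386] tcp [-55.4293   1.1553] pivot [76.8692 65.0121]
((564.752197265625, 52.18001174926758), (38.6295051574707, 108.517333984375), 67.73564910888672)
```

>>> play_rows:
  commands:
    - {"fingers":0.76,"tx":0.04,"ty":-0.004,"tz":0,"ax":0,"ay":0,"az":0}
    - {"fingers":0.76,"tx":0.08,"ty":-0.004,"tz":0,"ax":0,"ay":0,"az":0}
    - {"fingers":0.76,"tx":0.108,"ty":-0.004,"tz":0,"ax":0,"ay":0,"az":0}
    - {"fingers":0.76,"tx":0.12,"ty":-0.004,"tz":0,"ax":0,"ay":0,"az":0}
    - {"fingers":0.76,"tx":0.12,"ty":-0.004,"tz":0,"ax":0,"ay":0,"az":0}

```text
time_s: 2.72
tcp_pos: [0.4834, 0.0802, 0.0608]
ee_rot: [[-0.002, -0.339, -0.941], [-0.001, -0.941, 0.339], [-1.0, 0.002, 0.001]]
wrist_force: [0.0, -0.6, 0.9]
gripper_width: 0.115
```

>>> play_rows:
  commands:
    - {"fingers":0.76,"tx":0,"ty":0,"tz":-0.016,"ax":0,"ay":0,"az":0}
    - {"fingers":0.76,"tx":0,"ty":0,"tz":-0.026,"ax":0,"ay":0,"az":0}
    - {"fingers":0.76,"tx":0,"ty":0,"tz":-0.032,"ax":0,"ay":0,"az":0}
    - {"fingers":0.76,"tx":0,"ty":0,"tz":-0.038,"ax":0,"ay":0,"az":0}
    - {"fingers":0.76,"tx":0,"ty":0,"tz":-0.044,"ax":0,"ay":0,"az":0}

```text
time_s: 3.13
tcp_pos: [0.5142, 0.0692, 0.062]
ee_rot: [[0.0, -0.339, -0.941], [0.0, -0.941, 0.339], [-1.0, -0.0, -0.0]]
wrist_force: [-1.1, 0.7, 0.1]
gripper_width: 0.118
```

>>> play_rows:
  commands:
    - {"fingers":0.76,"tx":0,"ty":0,"tz":-0.006,"ax":0,"ay":0,"az":0}
    - {"fingers":0.76,"tx":0,"ty":0,"tz":-0.012,"ax":0,"ay":0,"az":0}
    - {"fingers":0.76,"tx":0,"ty":0,"tz":-0.018,"ax":0,"ay":0,"az":0}
    - {"fingers":0.76,"tx":0,"ty":0,"tz":-0.024,"ax":0,"ay":0,"az":0}
    - {"fingers":0.76,"tx":0,"ty":0,"tz":-0.03,"ax":0,"ay":0,"az":0}

```text
time_s: 3.55
tcp_pos: [0.5352, 0.0617, 0.0616]
ee_rot: [[0.0, -0.339, -0.941], [0.0, -0.941, 0.339], [-1.0, -0.0, 0.0]]
wrist_force: [-1.4, -0.2, 0.4]
gripper_width: 0.122
```

```bash
python3 - <<'E'
from h import *
p=cap('wrist');cv2.imwrite('pics/wrist2.png',p['image'][:,:,::-1])
import pickle;pickle.dump({k:p[k] for k in p},open('w2.pkl','wb'))
print(p['s']['tcp_pos'],p['s']['wrist_force'],p['s']['time_s'])
E
```

```text
[0.53518929 0.06166906 0.06159965] [-1.43161425 -0.19554031  0.3961179 ] 3.55
```

View pics/wrist2.png

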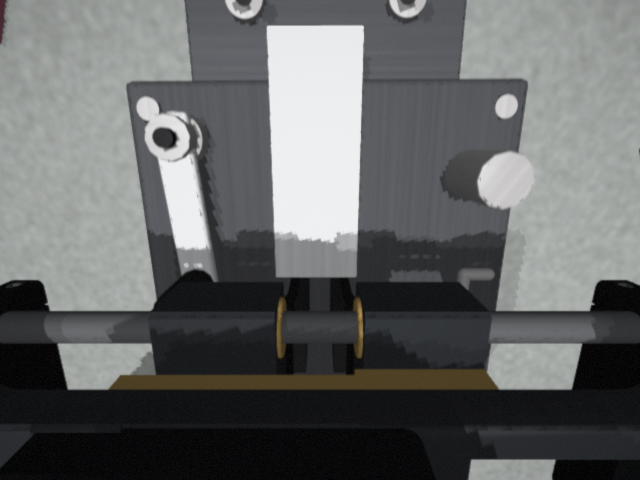

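The strip is square to the jig. Its leading end runs from (267,26) to (363,27), the jig edge from (127,83) to (527,81), and the pins are at (244,5) and (408,4).

```bash
cat > m2.py <<'E'
from h import *
import pickle,sys
np.set_printoptions(precision=2,suppress=True)
def rep(p,L,Rr,F,T):
    A,B=back(p,L,.04)[:2],back(p,Rr,.04)[:2]
    e=(A+B)/2;y=(A-B)/np.linalg.norm(A-B);x=np.array([y[1],-y[0]])
    J=lambda P:np.array([(P[:2]-e)@x+.1,(P[:2]-e)@y])*1000
    print('edgelen',np.linalg.norm(A-B),'yaw',np.degrees(np.arctan2(x[1],x[0])),'centre',np.round(e-.1*x,4))
    for u in F: print('top',J(back(p,u,.046)))
    for u in T: print('pin',J(back(p,u,.062)))
    print('tcp',J(p['s']['tcp_pos']))
if __name__=='__main__':
    p=pickle.load(open('w2.pkl','rb'))
    rep(p,(127,83),(527,81),[(267,26),(363,27),(276,277),(357,277)],[(244,5),(408,4)])
E
python3 m2.py
```

```text
edgelen 0.1750636191633771 yaw -19.53737943582612 centre [0.53 0.06]
top [119.99  24.36]
top [119.44 -14.58]
top [11.28 24.85]
top [ 11.13 -14.85]
pin [121.93  30.17]
pin [121.95 -28.71]
tcp [-0.33  3.72]
```

>>> play_rows:
  commands:
    - {"fingers":0.76,"tx":0,"ty":0,"tz":-0.006,"ax":0,"ay":0,"az":0}
    - {"fingers":0.76,"tx":0,"ty":0,"tz":-0.012,"ax":0,"ay":0,"az":0}
    - {"fingers":0.76,"tx":0,"ty":0,"tz":-0.017,"ax":0,"ay":0,"az":0}
    - {"fingers":0.76,"tx":0,"ty":0,"tz":-0.02,"ax":0,"ay":0,"az":0}
    - {"fingers":0.76,"tx":0,"ty":0,"tz":-0.022,"ax":0,"ay":0,"az":0}

```text
time_s: 4.02
tcp_pos: [0.5507, 0.0561, 0.0615]
ee_rot: [[0.0, -0.339, -0.941], [0.0, -0.941, 0.339], [-1.0, -0.0, -0.0]]
wrist_force: [-0.6, -0.2, 0.5]
gripper_width: 0.115
```

```bash
python3 - <<'E'
from h import *
p=cap('wrist');cv2.imwrite('pics/wrist3.png',p['image'][:,:,::-1])
import pickle;pickle.dump({k:p[k] for k in p},open('w2.pkl','wb'))
print(p['s']['tcp_pos'],p['s']['wrist_force'],p['s']['time_s'])
E
```

```text
[0.55069497 0.05605787 0.06146761] [-0.5876251  -0.22960258  0.51201083] 4.0167
```

View pics/wrist3.png

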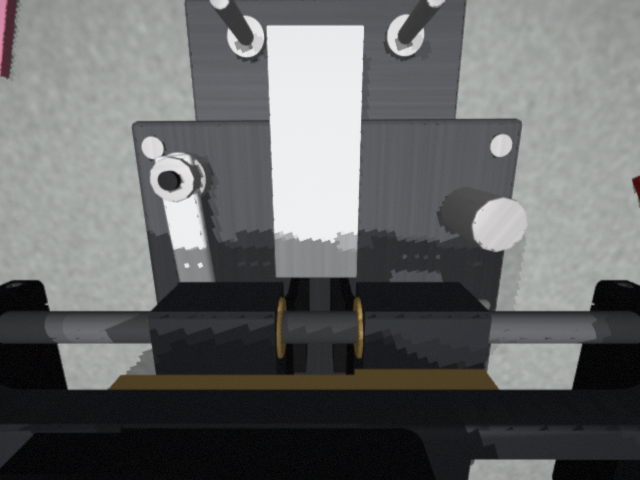

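The strip's end runs from (267,26) to (363,26). The jig edge is at rows 121 to 123, the pin bases at (245,37) and (405,37), and the pin tops at the top border, about (218,3) and (434,2).

```bash
python3 - <<'E'
from m2 import *
p=pickle.load(open('w2.pkl','rb'))
rep(p,(133,123),(521,121),[(267,26),(363,26),(276,277),(357,277)],[(219,3),(434,2)])
g=cv2.cvtColor(p['image'],cv2.COLOR_RGB2GRAY).astype(int)
print(g[112:130,200],g[112:130,450],g[20:32,315])
# reproject model: jig axes, strip end at x=135..140, predicted rows
for dz in (0,-.004,.004):
  A=back(p,(133,123),.04+dz)[:2];B=back(p,(521,121),.04+dz)[:2];y=(A-B)/np.linalg.norm(A-B);x=np.array([y[1],-y[0]]);e=(A+B)/2
  print(dz,np.linalg.norm(A-B),[((back(p,u,z+dz)[:2]-e)@x*1000).round(2) for u,z in [((315,26),.046),((245,37),.011),((405,37),.011),((219,3),.062)]],[((back(p,u,z+dz)[:2]-e)@y*1000).round(2) for u,z in [((315,26),.046),((245,37),.011),((405,37),.011),((219,3),.062),((434,3),.062)]])
E
```

```text
edgelen 0.1746778035443404 yaw -19.533526061133482 centre [0.53 0.06]
top [136.53  24.35]
top [136.33 -14.54]
top [27.91 24.89]
top [ 27.74 -14.78]
pin [139.14  39.08]
pin [139.04 -37.94]
tcp [16.24  3.78]
[101 101 104 103 101 103 103  98  84  63  71  77  81  85  89  91  91  91] [96 98 94 96 96 96 85 62 72 79 82 86 89 93 93 93 92 93] [ 92  93  91  93 111 172 230 233 233 234 234 234]
0 0.1746778035443404 [np.float64(36.43), np.float64(42.17), np.float64(41.76), np.float64(39.14)] [np.float64(4.9), np.float64(40.24), np.float64(-39.54), np.float64(39.08), np.float64(-37.97)]
-0.004 0.1789409571740711 [np.float64(37.36), np.float64(43.01), np.float64(42.59), np.float64(40.28)] [np.float64(5.02), np.float64(41.09), np.float64(-40.35), np.float64(40.17), np.float64(-39.05)]
0.004 0.17041464991460975 [np.float64(35.5), np.float64(41.34), np.float64(40.94), np.float64(37.99)] [np.float64(4.78), np.float64(39.39), np.float64(-38.73), np.float64(37.99), np.float64(-36.88)]
```

>>> play_rows:
  commands:
    - {"fingers":0.76,"tx":0,"ty":0,"tz":-0.0015,"ax":0,"ay":0,"az":0}
    - {"fingers":0.76,"tx":0,"ty":0,"tz":-0.003,"ax":0,"ay":0,"az":0}
    - {"fingers":0.76,"tx":0,"ty":0,"tz":-0.0044,"ax":0,"ay":0,"az":0}
    - {"fingers":0.76,"tx":0,"ty":0,"tz":-0.0044,"ax":0,"ay":0,"az":0}
    - {"fingers":0.76,"tx":0,"ty":0,"tz":-0.0044,"ax":0,"ay":0,"az":0}

```text
time_s: 4.48
tcp_pos: [0.5536, 0.0551, 0.0616]
ee_rot: [[0.0, -0.339, -0.941], [0.0, -0.941, 0.339], [-1.0, -0.0, -0.0]]
wrist_force: [0.2, 0.6, 0.2]
gripper_width: 0.122
```

>>> play_rows:
  commands:
    - {"fingers":0.76,"tx":0,"ty":0,"tz":0.01,"ax":0,"ay":0,"az":0}
    - {"fingers":0.76,"tx":0,"ty":0,"tz":0.03,"ax":0,"ay":0,"az":0}
    - {"fingers":1,"tx":-0.04,"ty":0,"tz":0.03,"ax":0,"ay":0,"az":0}
    - {"fingers":1,"tx":-0.08,"ty":0,"tz":0.03,"ax":0,"ay":0,"az":0}
    - {"fingers":1,"tx":-0.1,"ty":0,"tz":0.03,"ax":0,"ay":0,"az":0}

```text
time_s: 4.9
tcp_pos: [0.5331, 0.0633, 0.1398]
ee_rot: [[0.005, -0.337, -0.941], [0.001, -0.941, 0.337], [-1.0, -0.002, -0.004]]
wrist_force: [0.1, 0.4, -0.6]
gripper_width: 0.021
```

```bash
python3 - <<'E'
from h import *
p=cap('wrist');cv2.imwrite('pics/wrist4.png',p['image'][:,:,::-1])
import pickle;pickle.dump({k:p[k] for k in p},open('w2.pkl','wb'))
print(p['s']['tcp_pos'],p['s']['wrist_force'],p['s']['time_s'])
E
```

```text
[0.53312785 0.06333378 0.1397696 ] [ 0.08431201  0.3770304  -0.61175808] 4.9
```

View pics/wrist4.png

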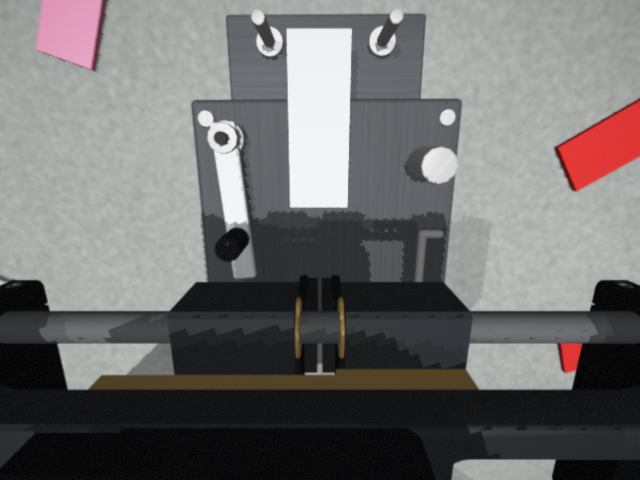

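The strip's end is at row 28, columns 288 to 352. The pin tops are at (259,16) and (396,15), the edge is at about row 101 from column 192 to 461, and the knob top is at about (228,247).

```bash
python3 - <<'E'
from m2 import *
p=pickle.load(open('w2.pkl','rb'))
rep(p,(192,101),(461,100),[(288,28),(352,28),(290,207),(348,207)],[(259,16),(396,15)])
A=back(p,(192,101),.04)[:2];B=back(p,(461,100),.04)[:2];y=(A-B)/np.linalg.norm(A-B);x=np.array([y[1],-y[0]]);e=(A+B)/2
J=lambda P:np.array([(P[:2]-e)@x+.1,(P[:2]-e)@y])*1000
print('e,x,y',e.round(4),x,y)
print('knob',J(back(p,(228,247),.0855)),'bartip',J(back(p,(246,277),.0555)),'pivot',J(back(p,(222,138),.06)))
q=cv2.resize(p['image'][:120,220:440],None,fx=3.6,fy=3.6,interpolation=cv2.INTER_CUBIC);cv2.imwrite('pics/c.png',q[:,:,::-1])
E
```

```text
edgelen 0.17645335759761996 yaw -19.54158090066773 centre [0.53 0.06]
top [140.45  23.47]
top [140.29 -15.46]
top [30.6  25.06]
top [ 30.5  -15.11]
pin [141.74  38.3 ]
pin [141.9  -38.73]
tcp [-2.56  4.56]
e,x,y [0.63 0.02] [ 0.94 -0.33] [0.33 0.94]
knob [13.24 59.07] bartip [-17.41  56.43] pivot [76.12 64.81]
```

View pics/c.png

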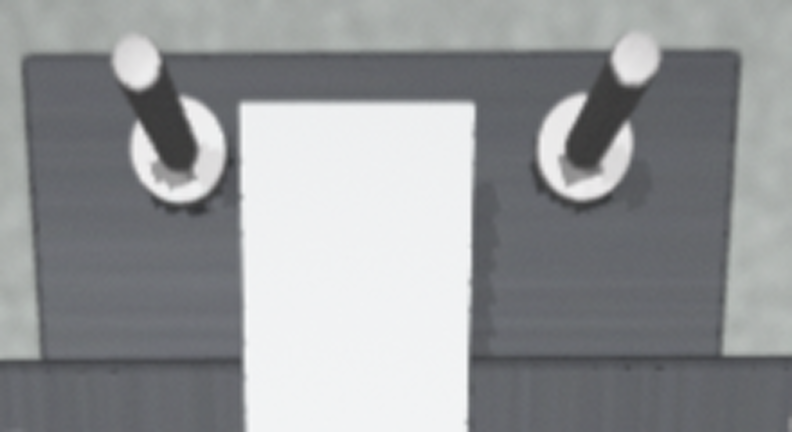

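The strip is out by about 39.5 mm, square to the edge, and about 4 mm left of centre between the pins. Next I turn the tool and go round to the outer side of the keeper knob.

>>> play_rows:
  commands:
    - {"fingers":1,"tx":0,"ty":-0.116,"tz":-0.017,"ax":0.19,"ay":0,"az":0}
    - {"fingers":1,"tx":0,"ty":-0.116,"tz":-0.017,"ax":0.19,"ay":0,"az":0}
    - {"fingers":1,"tx":0,"ty":-0.116,"tz":-0.017,"ax":0.19,"ay":0,"az":0}
    - {"fingers":1,"tx":0,"ty":-0.116,"tz":-0.017,"ax":0.19,"ay":0,"az":0}
    - {"fingers":1,"tx":0,"ty":-0.116,"tz":-0.017,"ax":0.19,"ay":0,"az":0}

```text
time_s: 5.37
tcp_pos: [0.5733, 0.1412, 0.1359]
ee_rot: [[-0.001, -0.812, -0.584], [-0.0, -0.584, 0.812], [-1.0, 0.001, 0.0]]
wrist_force: [0.2, -0.3, -0.2]
gripper_width: 0.004
```

>>> play_rows:
  commands:
    - {"fingers":1,"tx":0,"ty":0,"tz":0,"ax":0.19,"ay":0,"az":0}
    - {"fingers":1,"tx":0,"ty":0,"tz":0,"ax":0.19,"ay":0,"az":0}
    - {"fingers":1,"tx":0,"ty":0,"tz":0,"ax":0.19,"ay":0,"az":0}
    - {"fingers":1,"tx":0,"ty":0,"tz":0,"ax":0.19,"ay":0,"az":0}
    - {"fingers":1,"tx":0,"ty":0,"tz":0,"ax":0.19,"ay":0,"az":0}

```text
time_s: 5.78
tcp_pos: [0.573, 0.1403, 0.1362]
ee_rot: [[-0.001, -1.0, -0.026], [-0.0, -0.026, 1.0], [-1.0, 0.001, -0.0]]
wrist_force: [-0.2, 1.1, 0.2]
gripper_width: 0.003
```

>>> play_rows:
  commands:
    - {"fingers":1,"tx":0,"ty":0,"tz":0,"ax":0.04,"ay":0,"az":0}
    - {"fingers":1,"tx":0,"ty":0,"tz":0,"ax":0.08,"ay":0,"az":0}
    - {"fingers":1,"tx":0,"ty":0,"tz":0,"ax":0.12,"ay":0,"az":0}
    - {"fingers":1,"tx":0,"ty":0,"tz":0,"ax":0.12,"ay":0,"az":0}
    - {"fingers":1,"tx":0,"ty":0,"tz":0,"ax":0.12,"ay":0,"az":0}

```text
time_s: 6.2
tcp_pos: [0.5733, 0.1403, 0.1363]
ee_rot: [[-0.0, -0.942, 0.336], [-0.0, 0.336, 0.942], [-1.0, 0.0, -0.0]]
wrist_force: [-0.6, 0.0, 0.3]
gripper_width: 0.007
```

```bash
cat > j.py <<'E'
from h import *
import sys
E0=np.array([.6280,.0247]);ya=np.radians(-19.55)
# edge midpoint recomputed from stored picture w2
import pickle
p=pickle.load(open('w2.pkl','rb'));E0=(back(p,(192,100.2),.04)+back(p,(461,99.7),.04))[:2]/2
X=np.array([np.cos(ya),np.sin(ya)]);Y=np.array([-X[1],X[0]])
s=r.sense();d=s['tcp_pos'][:2]-E0
tz=s['ee_rot'][:,2]
j=np.array([d@X+.1,d@Y])*1000;a=np.degrees(np.arctan2(tz[1],tz[0]))-np.degrees(ya)
print('E0',E0,'tcp jig',j.round(1),'z',s['tcp_pos'][2].round(4),'toolz angle in jig',a.round(2),'J6',s['joints'][5],'t',s['time_s'],'F',np.round(s['wrist_force'],1))
E
python3 j.py
```

```text
E0 [0.62856999 0.02459939] tcp jig [ 9.2 90.5] z 0.1363 toolz angle in jig 89.94 J6 -49.0649979949565 t 6.2 F [-0.6  0.   0.3]
```

>>> play_rows:
  commands:
    - {"fingers":1,"tx":0.03,"ty":0,"tz":0,"ax":0,"ay":0,"az":0}
    - {"fingers":1,"tx":0.06,"ty":0,"tz":0,"ax":0,"ay":0,"az":0}
    - {"fingers":1,"tx":0.076,"ty":0,"tz":0,"ax":0,"ay":0,"az":0}
    - {"fingers":1,"tx":0.076,"ty":0,"tz":0,"ax":0,"ay":0,"az":0}

```text
time_s: 6.53
tcp_pos: [0.5715, 0.1394, 0.0764]
ee_rot: [[-0.006, -0.942, 0.337], [-0.003, 0.337, 0.942], [-1.0, 0.005, -0.004]]
wrist_force: [-0.1, -0.7, 0.5]
gripper_width: 0.007
```

```bash
python3 j.py; python3 - <<'E'
import numpy as np
def pose(d):
    t=np.radians(d);tan=np.array([np.sin(t),-np.cos(t)])
    return np.array([75-65*np.cos(t),65-65*np.sin(t)])-17.5*tan,t
F0=np.array([9.2,90.5]);t0=0
calls=[[0,6,12,18,24],[30,36,42,48,54],[60,66,72,77,82],[86,89,90,90,90],[91,92,92,92]]
for c in calls:
    z=np.array([-np.sin(t0),np.cos(t0)]);y=np.array([-np.cos(t0),-np.sin(t0)])
    for d in c:
        F,t=pose(d);D=F-F0
        print(d,'ty %.4f tz %.4f ax %.4f'%(D@y/750,D@z/750,-(t-t0)/np.pi))
    F0,t0=F,t;print()
E
```

```text
E0 [0.62856999 0.02459939] tcp jig [ 7.8 89. ] z 0.0764 toolz angle in jig 89.86 J6 -49.089010604806674 t 6.5333 F [-0.1 -0.7  0.5]
0 ty -0.0011 tz -0.0107 ax -0.0000
6 ty 0.0009 tz -0.0199 ax -0.0333
12 ty 0.0019 tz -0.0292 ax -0.0667
18 ty 0.0019 tz -0.0386 ax -0.1000
24 ty 0.0009 tz -0.0479 ax -0.1333

30 ty 0.0020 tz -0.0092 ax -0.0333
36 ty 0.0030 tz -0.0185 ax -0.0667
42 ty 0.0030 tz -0.0279 ax -0.1000
48 ty 0.0020 tz -0.0373 ax -0.1333
54 ty 0.0001 tz -0.0465 ax -0.1667

60 ty 0.0020 tz -0.0092 ax -0.0333
66 ty 0.0030 tz -0.0185 ax -0.0667
72 ty 0.0030 tz -0.0279 ax -0.1000
77 ty 0.0022 tz -0.0357 ax -0.1278
82 ty 0.0008 tz -0.0434 ax -0.1556

86 ty 0.0014 tz -0.0061 ax -0.0222
89 ty 0.0022 tz -0.0107 ax -0.0389
90 ty 0.0024 tz -0.0123 ax -0.0444
90 ty 0.0024 tz -0.0123 ax -0.0444
90 ty 0.0024 tz -0.0123 ax -0.0444

91 ty 0.0004 tz -0.0015 ax -0.0056
92 ty 0.0008 tz -0.0030 ax -0.0111
92 ty 0.0008 tz -0.0030 ax -0.0111
92 ty 0.0008 tz -0.0030 ax -0.0111
```

>>> play_rows:
  commands:
    - {"fingers":1,"tx":0,"ty":-0.001,"tz":-0.011,"ax":0,"ay":0,"az":0}
    - {"fingers":1,"tx":0,"ty":0.001,"tz":-0.02,"ax":-0.033,"ay":0,"az":0}
    - {"fingers":1,"tx":0,"ty":0.002,"tz":-0.029,"ax":-0.067,"ay":0,"az":0}
    - {"fingers":1,"tx":0,"ty":0.002,"tz":-0.0385,"ax":-0.1,"ay":0,"az":0}
    - {"fingers":1,"tx":0,"ty":0.001,"tz":-0.048,"ax":-0.133,"ay":0,"az":0}

```text
time_s: 6.95
tcp_pos: [0.5614, 0.1065, 0.0811]
ee_rot: [[0.003, -0.997, -0.079], [0.001, -0.079, 0.997], [-1.0, -0.003, 0.001]]
wrist_force: [0.6, 1.3, -0.3]
gripper_width: 0.01
```

```bash
python3 j.py
```

```text
E0 [0.62856999 0.02459939] tcp jig [ 9.3 54.7] z 0.0811 toolz angle in jig 114.08 J6 -22.45497386902947 t 6.95 F [ 0.6  1.3 -0.3]
```

>>> play_rows:
  commands:
    - {"fingers":1,"tx":0,"ty":0.002,"tz":-0.009,"ax":-0.033,"ay":0,"az":0}
    - {"fingers":1,"tx":0,"ty":0.003,"tz":-0.0185,"ax":-0.067,"ay":0,"az":0}
    - {"fingers":1,"tx":0,"ty":0.003,"tz":-0.028,"ax":-0.1,"ay":0,"az":0}
    - {"fingers":1,"tx":0,"ty":0.002,"tz":-0.037,"ax":-0.133,"ay":0,"az":0}
    - {"fingers":1,"tx":0,"ty":0,"tz":-0.0465,"ax":-0.167,"ay":0,"az":0}

```text
time_s: 7.37
tcp_pos: [0.5639, 0.0716, 0.0812]
ee_rot: [[0.003, -0.823, -0.568], [0.001, -0.568, 0.823], [-1.0, -0.003, -0.001]]
wrist_force: [-0.2, 0.9, 0.0]
gripper_width: 0.005
```

>>> play_rows:
  commands:
    - {"fingers":1,"tx":0,"ty":0.002,"tz":-0.009,"ax":-0.033,"ay":0,"az":0}
    - {"fingers":1,"tx":0,"ty":0.003,"tz":-0.0185,"ax":-0.067,"ay":0,"az":0}
    - {"fingers":1,"tx":0,"ty":0.003,"tz":-0.028,"ax":-0.1,"ay":0,"az":0}
    - {"fingers":1,"tx":0,"ty":0.002,"tz":-0.0355,"ax":-0.128,"ay":0,"az":0}
    - {"fingers":1,"tx":0,"ty":0.001,"tz":-0.0435,"ax":-0.156,"ay":0,"az":0}

```text
time_s: 7.78
tcp_pos: [0.5817, 0.044, 0.0812]
ee_rot: [[0.002, -0.46, -0.888], [0.001, -0.888, 0.46], [-1.0, -0.002, -0.002]]
wrist_force: [0.1, 1.2, -0.3]
gripper_width: 0.004
```

```bash
python3 j.py; python3 - <<'E'
from h import *
p=cap('wrist');cv2.imwrite('pics/wrist5.png',p['image'][:,:,::-1])
E
```

```text
E0 [0.62856999 0.02459939] tcp jig [49.3  2.6] z 0.0812 toolz angle in jig 172.16 J6 42.37965190935943 t 7.7833 F [ 0.1  1.2 -0.3]
```

View pics/wrist5.png

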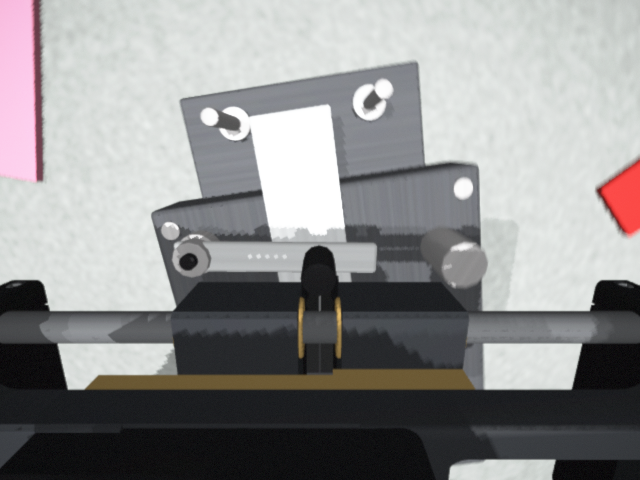

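The keeper now lies nearly across the strip, with the knob ahead of the fingers at (318,262). The strip looks undisturbed. I finish the swing gently to the stop.

>>> play_rows:
  commands:
    - {"fingers":1,"tx":0,"ty":0.0014,"tz":-0.006,"ax":-0.022,"ay":0,"az":0}
    - {"fingers":1,"tx":0,"ty":0.002,"tz":-0.0105,"ax":-0.039,"ay":0,"az":0}
    - {"fingers":1,"tx":0,"ty":0.0024,"tz":-0.012,"ax":-0.044,"ay":0,"az":0}
    - {"fingers":1,"tx":0,"ty":0.0024,"tz":-0.0125,"ax":-0.044,"ay":0,"az":0}
    - {"fingers":1,"tx":0,"ty":0.0024,"tz":-0.0125,"ax":-0.044,"ay":0,"az":0}

```text
time_s: 8.25
tcp_pos: [0.5888, 0.0385, 0.0802]
ee_rot: [[0.001, -0.34, -0.94], [0.0, -0.94, 0.34], [-1.0, -0.001, -0.001]]
wrist_force: [-0.2, -0.3, -0.9]
gripper_width: 0.006
```

Forces are still low, so I push in 1 mm steps until contact with the stop shows.

>>> play_rows:
  commands:
    - {"fingers":1,"tx":0,"ty":0,"tz":-0.0013,"ax":0,"ay":0,"az":0}
    - {"fingers":1,"tx":0,"ty":0,"tz":-0.0013,"ax":0,"ay":0,"az":0}
    - {"fingers":1,"tx":0,"ty":0,"tz":-0.0026,"ax":0,"ay":0,"az":0}
    - {"fingers":1,"tx":0,"ty":0,"tz":-0.0026,"ax":0,"ay":0,"az":0}

```text
time_s: 8.58
tcp_pos: [0.5897, 0.0381, 0.0796]
ee_rot: [[-0.002, -0.339, -0.941], [0.0, -0.941, 0.339], [-1.0, 0.0, 0.001]]
wrist_force: [-3.8, 2.4, 2.4]
gripper_width: 0.005
```

>>> play_rows:
  commands:
    - {"fingers":1,"tx":0,"ty":0,"tz":-0.0013,"ax":0,"ay":0,"az":0}
    - {"fingers":1,"tx":0,"ty":0,"tz":-0.0013,"ax":0,"ay":0,"az":0}
    - {"fingers":1,"tx":0,"ty":0,"tz":-0.0013,"ax":0,"ay":0,"az":0}

```text
time_s: 8.83
tcp_pos: [0.5898, 0.038, 0.0795]
ee_rot: [[-0.003, -0.339, -0.941], [0.0, -0.941, 0.339], [-1.0, 0.001, 0.003]]
wrist_force: [-5.7, 3.4, 4.5]
gripper_width: 0.003
```

>>> play_rows:
  commands:
    - {"fingers":1,"tx":0,"ty":0,"tz":0.01,"ax":0,"ay":0,"az":0}
    - {"fingers":1,"tx":0,"ty":0,"tz":0.03,"ax":0,"ay":0,"az":0}
    - {"fingers":1,"tx":-0.05,"ty":0,"tz":0.06,"ax":0,"ay":0,"az":0}
    - {"fingers":1,"tx":-0.1,"ty":0,"tz":0.09,"ax":0,"ay":0,"az":0}
    - {"fingers":1,"tx":-0.12,"ty":0,"tz":0.09,"ax":0,"ay":0,"az":0}

```text
time_s: 9.25
tcp_pos: [0.5267, 0.061, 0.1728]
ee_rot: [[0.004, -0.337, -0.941], [0.001, -0.941, 0.337], [-1.0, -0.002, -0.003]]
wrist_force: [0.1, 0.1, 1.3]
gripper_width: 0.007
```

>>> play_rows:
  commands:
    - {"fingers":1,"tx":0,"ty":0,"tz":0,"ax":0,"ay":0,"az":0}
    - {"fingers":1,"tx":0,"ty":0,"tz":0,"ax":0,"ay":0,"az":0}

```text
time_s: 9.42
tcp_pos: [0.5284, 0.0608, 0.171]
ee_rot: [[0.004, -0.338, -0.941], [0.002, -0.941, 0.338], [-1.0, -0.003, -0.003]]
wrist_force: [0.5, -0.2, -0.3]
gripper_width: 0.007
```

```bash
python3 j.py; python3 - <<'E'
from h import *
import pickle
p=cap('wrist');cv2.imwrite('pics/wrist6.png',p['image'][:,:,::-1]);pickle.dump(dict(p),open('w3.pkl','wb'))
E
```

```text
E0 [0.62856999 0.02459939] tcp jig [-6.5  0.6] z 0.171 toolz angle in jig 179.77 J6 46.15470567965994 t 9.4167 F [ 0.5 -0.2 -0.3]
```

View pics/wrist6.png

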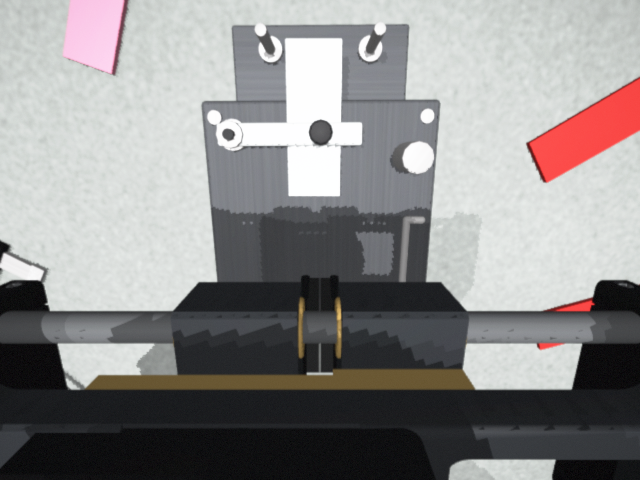

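The keeper lies across the strip, square to it, with the knob at (320,132). The strip's end is at row 38 between the pins, whose tops are at (260,29) and (378,28). The roller and hex key have not moved.

```bash
python3 - <<'E'
from m2 import *
p=pickle.load(open('w3.pkl','rb'))
rep(p,(203,101),(439,100),[(285.5,38.5),(341.5,38.5),(288.5,195.5),(340,195.5)],[(260.5,29.5),(378,28.5)])
E
```

```text
edgelen 0.17474372232397986 yaw -19.57467957961878 centre [0.53 0.06]
top [139.43  24.39]
top [139.25 -14.44]
top [30.55 25.27]
top [ 30.43 -14.76]
pin [140.34  39.  ]
pin [140.56 -37.11]
tcp [-6.35  0.98]
```

```bash
python3 -c "
from h import *
print(job.finish_job())"
```

```text
the job is handed in; nothing more can be done
None
```

The job is done and handed in at about 9.5 s of robot time. The strip overhangs by about 39 to 40 mm, and the keeper is against its stop across the strip.

- **Strip:** I pushed it from its trailing end with the nearly closed fingers and never lifted it. The last picture puts its end at jig x ≈ 139.3 mm, against pins measured at about 140.4 mm. It is square to the edge within about 0.5°.
- **Sideways offset:** The strip sits about 4 mm left of the midline between the pins. I left this, as it is still well between them, about 10 mm from the nearer pin.
- **Keeper:** I pushed it round by its knob until it stopped moving and the push force rose to about 8 N. The final picture shows it lying across the strip.
- **Rest of the scene:** The roller and hex key have not moved, and the arm never went near the other things. The arm finished clear, with the fingertips about 15 cm above the table.
- **Measurement disagreement:** The jig edge measured about 175 mm where it should be 180 mm. Measured from the edge or from the pins, the overhang differs by about 1 mm.

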